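# Index the fittings turntable and load its next bay under the wardrobe rail

## Task

Turn the turntable counter-clockwise (seen from above) by one click stop, so that the empty bay comes to the pointer under the wardrobe frame's rail, then pick up the round rail socket (disc with a round boss) from the mat and stand it flat on its disc in that bay. Then turn the table on by one more stop the same way, so that it rests in the click with the socket still flat in its bay, the bracket in its own, and the next empty bay at the pointer. Do not knock the wardrobe frame or disturb anything else, and never turn the table clockwise from where it starts or on beyond that second stop.

Things in the scene. Friction and masses are not known exactly. Their poses are not given: they have to be found in the camera images.
- turntable (a joint): angle of the white turntable (300 mm across, 42 mm high at rim and dividers), rad, growing counter-clockwise from above; 0 at the start; click stops every 1.0472 rad, where a spring roller drops between two bumps under the rim and centres it. Breaking out takes about 0.6 N m. Six bays; in turning order: bracket (at the pointer), two empty, then cam locks, dowels, bolts, all fixed in place
- turntable_base: fixed base of the turntable; origin on the turning axis at the mat's top (4 mm above the work surface); z up; x points from the turning axis to the pointer, a 26 mm high white block 162 to 184 mm out, beyond the rail. A spring pawl stands at 150 degrees from x, up to 186 mm out
- handle (a point): point on the turning axis inside the bar handle at the table's centre, 68 mm above the work surface, where to grip. The bar is 60 mm long, 14 mm thick and stands 42 to 78 mm above the work surface. The point turns with the table; the bar lies along the point's x axis turned by +30 degrees about z (at the first stop it is crosswise to the pointer direction)
- bay0 (a point): centre of the floor of the bay that starts at the pointer (holds the bracket), 105 mm from the turning axis; turns with the table
- bay1 (a point): centre of the floor of the first empty bay, -60 degrees from bay0, 105 mm from the turning axis, 30 mm above the work surface; turns with the table. Floor from 32 to 147 mm from the axis, 105 mm wide at this radius; dividers and rim stand 12 mm above the floor, 3 mm thick. The socket goes here once the bay is at the pointer
- bay2 (a point): centre of the floor of the second empty bay, at -120 degrees from bay0; turns with the table
- socket: round steel wardrobe rail socket: disc 44 mm across and 6 mm thick with a round boss 24 mm across on top, 30 mm high in all, 70 g; origin at the centre of its underside, z up; starts standing on the mat (top of mat 4 mm)
- frame: fixed wardrobe frame of 40 mm square wooden bars, 400 mm wide, 620 mm long, lying level on blocks, underside 185 mm above the work surface. Origin on the work surface under the middle of its front rail's near edge; x runs away along the frame. The rail covers x 0 to 40 mm, above the bay at the pointer: reach in with the tool leaning 30 to 45 degrees, fingers pointing out under the rail
- bracket: loose small steel L bracket, 34 x 28 mm, 30 mm high, 40 g, in bay0; origin at the centre of its underside; travels with the table
- open_socket: bystander: a U-shaped open rail socket on a 50 x 34 mm plate, 27 mm high, on the mat; origin at the centre of its underside
- wrench: bystander: stainless steel wrench, 200 mm long, lying on the mat
- hex_set: bystander: blue hex key set with keys folded out, 105 mm holder, keys reaching 75 mm high
- cup: bystander: glass cup, 72 mm across, 90 mm high; origin at the centre of its underside
- screwdriver: bystander: screwdriver with a black handle lying on the mat
- glue: bystander: white glue bottle, 52 mm across, 140 mm high; origin at the centre of its underside
There are look-alikes about, which are no part of the job. What is shaped like the socket but purple is not meant. What is shaped like the bracket but yellow is not meant.

How it is judged:
By the outcome, as a careful person would: the job done as asked, in the order asked, and still so for the second after the job is handed in, with the robot touching nothing.
It also fails if it takes over 67 s, if anything falls off the work surface, if the arm or the gripper's body presses on something with over 40 N, if the wrist force passes 120 N, or if a joint passes its speed limit or range.

## Robot

A 6-joint arm with a two-finger parallel gripper is mounted at the origin on the work surface. World frame = base frame: x ahead of the robot, y to its left, z up, the work surface at z = 0. Lengths are in m, angles in degrees, forces in N, time in s.
With the tool pointing down it reaches from about 0.3 to 0.75 m from the base axis. Payload 8.5 kg.
Tool frame: the origin (TCP) lies midway between the tips of the shut fingers; the grasp point (between the pads) lies 19 mm behind it (env.grasp_offset is the distance from the TCP to the grasp point, in m); z points along the fingers, y is the line along which they close (so a half turn about z gives the same grasp; the last joint's range is limited). The gripper opens to 85 mm and grips with 20 to 120 N. Pads are 22 mm wide; open, the fingers measure 114 mm over their backs; the gripper's body (76 mm by 85 mm) begins 54 mm behind the grasp point. The pads swing forward as they close: fully open they stand 13 mm farther back than shut.
Start: joints at [55.846, 21.807, 74.336, -0, 83.858, -12.336], TCP at [0.204, 0.511, 0.231] pointing down, gripper open.
Joint ranges: [-178.18, 178.18], [-50.72, 133.34], [12.68, 142.11], [-81.47, 261.47], [9.98, 163.14], [-165.26, 165.26]. Speed limits (degrees/s): [136.94, 136.94, 180, 180, 180, 180].

## Interface

Orientations are given as a 3x3 rotation matrix whose columns are the frame's x, y, z axes.
In Python, from rig import env gives the robot as it stands.
- The arm moves only by the tool servo_tool, never from a script. Its argument "deltas" is text: rows parted by semicolons, each of 7 numbers parted by spaces: the opening, from 0 (shut) to 1 (fully open), then the shift along the tool's x, y, z in mm, then the turn, a rotation vector about the tool's x, y, z in rad. A call has 1 to 8 rows; each row shifts and turns the commanded pose from where the row before left it, along the tool's axes as they then stand; what a row does not reach is not made up. A row lasts 1/12 s, in which the tool goes at most 41.7 mm and 7.16 degrees, less where a joint would pass 70% of its speed; a pose out of reach is approached as far as the arm can. A call is refused whole if a number of a shift passes 41.7 or a number of a turn 0.125, either way. A call with a gripper value outside its range is refused whole. The fingers move at their own pace and stop on an object; "newtons" is the grip in N (left out, the last holds). Time passes only in rows, so rows that do not move let the fingers close. It gives the time, the measured TCP pose, the force, the opening and the grip force at its end, in the units of the state.
- env.observe(): the state, without advancing time (a new reading comes with each control period).
- env.get_image(name): name is "scene" or "top"; returns a dict with "img" (384x512x3 uint8, red, green, blue), "depth" (384x512 float32, m along the optical axis (not along the pixel's ray), 0 where there is no reading), "camera_matrix" (3x3 intrinsics, pixels), "world_to_cam" (4x4, takes a point from world to camera coordinates). Camera axes: x right, y down, z forward; pixel columns grow to the right and rows downward; lengths in m; the calibration is good to about 2 mm. A picture is of the moment at which its call begins.
- env.close_job(): hands the job in; it is judged then, once.
Trained networks look in a picture, given as the dict that the camera call returned (one of the last four; its "shot" number tells which), for a name from the list of things; names that differ only in an ending like _2 or _b are one class to them, and where a whole thing is asked for, a point or a joint stands for the part that bears it (a point fixed in the world has none). Each returns a list of dicts, best first, with "conf" (0 to 1); they miss things now and then, are a little off and sometimes report something else, mostly with a low value. They report only what shows in the picture. A call takes as long as a camera call. They do not tell look-alikes from the thing itself.
- env.spot_in(name, picture): "bbox" ([centre column, centre row, width, height] in pixels, round what is visible of it).
- env.spot_point(name, picture): "uv" ([column, row] in pixels: a listed point, or the origin of a listed thing).
The state is a dict: "time_s": time; "q": joint angles; "qvel": joint speeds; "joint_efforts": joint torques, N m; "position": TCP position; "tool_rot": TCP orientation; "ft_force": force on the tool from outside, world axes, zero at the start; "wrist_torque": the same for the moment, N m; "grip_width": finger opening in m; "gripper_force": force on a finger pad.
Only numpy, scipy, OpenCV 4.12 (cv2) and the standard library are available. Lean on these libraries where they do the work, as an engineer would, in place of code of your own. Each camera call takes 0.05 s, during which the arm holds its last target. There are 200 camera calls.

## Working session

There is one attempt and no reset: what is moved stays moved. The work goes in short steps, Python scripts to look and compute and a tool call to move; the robot and the scene stay as the last step left them, time stands still between calls to the robot, and variables do not carry over. Pictures are saved under pics/ and viewed, at most 10 in all, crops included, and the job is handed in when it is done.

Besides the shell and the picture viewer there is one more tool, called after ">>>" as a command line: name --argument value ..., lists and objects as JSON in quotes. servo_tool: Moves the arm, as the interface text tells. Its arguments: {"type":"object","properties":{"deltas":{"type":"string"},"newtons":{"type":"number"}},"required":["deltas"]}

```bash
ls; mkdir -p pics
cat > h.py <<'E'
from rig import env
import numpy as np, cv2
def uvw(p,u,v,z=None):
    """pixel -> world: by plane z if given, else by depth"""
    K=p["camera_matrix"];T=np.linalg.inv(p["world_to_cam"])
    d=np.linalg.inv(K)@[u,v,1.]
    if z is None: c=d*float(p["depth"][int(round(v)),int(round(u))]); return T[:3,:3]@c+T[:3,3]
    r=T[:3,:3]@d; o=T[:3,3]; return o+r*(z-o[2])/r[2]
def proj(p,w):
    c=p["camera_matrix"]@(p["world_to_cam"]@np.append(w,1))[:3]; return c[:2]/c[2]
def save(p,n): cv2.imwrite(f"pics/{n}.png",p["img"][:,:,::-1])
E
python3 - <<'E'
from h import *
np.set_printoptions(precision=4,suppress=True)
for n in("top","scene"):
    p=env.get_image(n); save(p,n+"0")
    print(n,np.linalg.inv(p["world_to_cam"])[:3])
    for o in("turntable","socket","bracket","frame","cup","glue","hex_set","open_socket"):
        for r in env.spot_in(o,p)[:3]: print(o,np.round(r["bbox"]),round(r["conf"],2))
    for o,z in(("handle",.068),("bay0",.03),("bay1",.03),("bay2",.03),("turntable_base",.004),("socket",.004),("bracket",.03),("frame",0),("cup",.004),("glue",.004)):
        for r in env.spot_point(o,p)[:3]: print(o,np.round(r["uv"],1),round(r["conf"],2),uvw(p,*r["uv"],z))
print(env.observe())
E
```

```text
pics
top [[ 0.0045 -0.9861  0.166   0.3535]
 [-1.     -0.0051 -0.0033 -0.0621]
 [ 0.0041 -0.166  -0.9861  1.1192]]
turntable [219. 181. 103.  99.] 0.88
socket [344. 164.  16.  15.] 0.66
socket [411. 154.  17.  12.] 0.46
socket [300. 215.  13.  11.] 0.25
bracket [218. 181. 103.  96.] 0.61
bracket [146. 269.   8.  11.] 0.45
frame [216.  68. 169. 136.] 0.84
cup [332. 122.  31.  32.] 0.92
glue [382. 149.  32.  24.] 0.94
glue [216.  70. 170. 138.] 0.58
glue [217. 184. 105.  98.] 0.39
hex_set [374. 213.  43.  43.] 0.69
hex_set [220. 183. 104. 101.] 0.47
open_socket [300. 212.  13.  14.] 0.59
handle [217.8 174.6] 0.57 [0.5634 0.0399 0.068 ]
handle [344.4 165.3] 0.2 [ 0.5928 -0.3254  0.068 ]
bay0 [248.6 195.9] 0.93 [ 0.5074 -0.0486  0.03  ]
bay0 [247.7 160.8] 0.89 [ 0.6137 -0.0451  0.03  ]
bay0 [223.  144.3] 0.74 [0.6644 0.0299 0.03  ]
bay1 [248.6 195.9] 0.93 [ 0.5074 -0.0486  0.03  ]
bay1 [247.7 160.8] 0.89 [ 0.6137 -0.0451  0.03  ]
bay1 [223.  144.3] 0.74 [0.6644 0.0299 0.03  ]
bay2 [248.6 195.9] 0.93 [ 0.5074 -0.0486  0.03  ]
bay2 [247.7 160.8] 0.89 [ 0.6137 -0.0451  0.03  ]
bay2 [223.  1
[... 1709 characters left out ...]
8] 0.27 [0.5817 0.0311 0.03  ]
cup [226.8 289. ] 0.88 [ 0.7285 -0.301   0.004 ]
glue [166.9 294.6] 0.91 [ 0.6542 -0.4405  0.004 ]
{'time_s': 1.9, 'q': array([ 55.8476,  21.8075,  74.3364,  -0.001 ,  83.8573, -12.3374]), 'qvel': array([-0.033 ,  0.0134,  0.0495, -0.0479,  0.0419,  0.13  ]), 'joint_efforts': array([  0.0005, -44.8324, -23.1464,  -0.0002,   0.0005,   0.    ]), 'position': array([0.2044, 0.5106, 0.2313]), 'tool_rot': array([[-0.9284,  0.3716,  0.    ],
       [ 0.3716,  0.9284, -0.    ],
       [-0.    , -0.    , -1.    ]]), 'ft_force': array([ 0.9224, -0.2415, -0.3843]), 'wrist_torque': array([-0.01  ,  0.0444, -0.004 ]), 'gripper_force': 0.0, 'grip_width': 0.08545781129164176}
```

Run:
```python
import cv2
for n,(x,y,w,h) in dict(top=(110,60,320,240),scene=(90,110,360,270)).items():
    i=cv2.imread(f"pics/{n}0.png")[y:y+h,x:x+w]
    cv2.imwrite(f"pics/{n}0b.png",cv2.resize(i,(800,600),interpolation=cv2.INTER_CUBIC))
```

```text
(no output)
```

View pics/top0b.png

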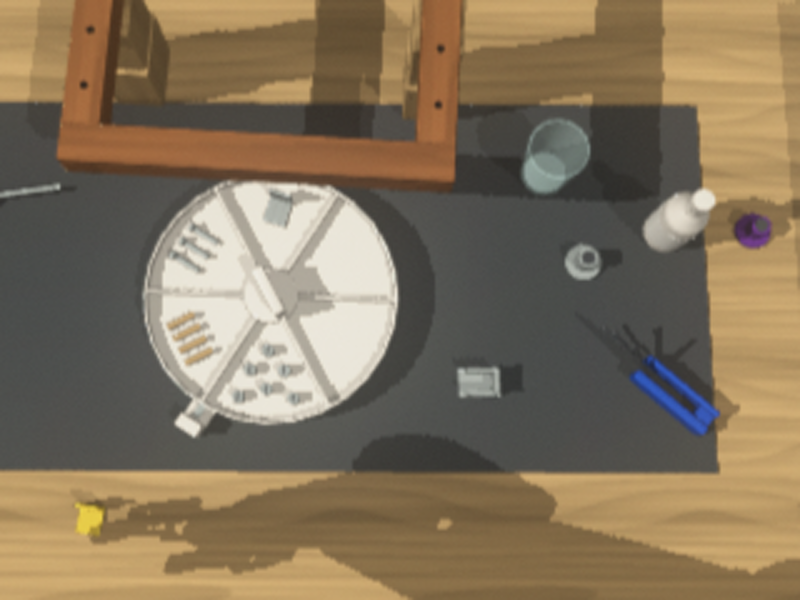

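View pics/scene0b.png

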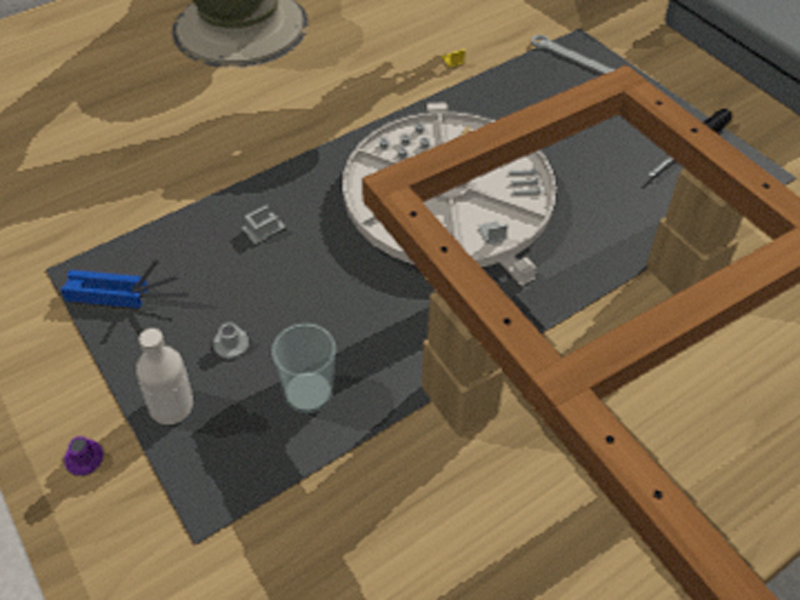

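Top view: the turntable is at crop (270,300), with its bar handle at (267,293). The bracket bay at (280,205) sits under the rail, the steel socket is at (583,262), and the purple look-alike is at (752,230). The scene view agrees, with the socket at (230,340) between the glue and the cup. Next I'll measure these from depth.

```bash
cat >> h.py <<'E'
def cloud(p):
    K=p["camera_matrix"];T=np.linalg.inv(p["world_to_cam"]);d=p["depth"]
    v,u=np.nonzero(d>0);z=d[v,u]
    c=np.stack([(u-K[0,2])*z/K[0,0],(v-K[1,2])*z/K[1,1],z])
    return (T[:3,:3]@c).T+T[:3,3],p["img"][v,u].astype(int)
def sel(P,c,r,z0,z1): return P[(np.hypot(*(P[:,:2]-c).T)<r)&(P[:,2]>z0)&(P[:,2]<z1)]
E
python3 - <<'E'
from h import *
from scipy.optimize import least_squares
np.set_printoptions(precision=4,suppress=True)
for n in("top","scene"):
    p=env.get_image(n);P,C=cloud(p); np.savez(f"{n}_p.npz",**{k:v for k,v in p.items()})
    c=np.array([.567,.04])
    R=sel(P,c,.19,.036,.048);
    for _ in range(5):
        r=np.hypot(*(R[:,:2]-c).T); Q=R[(r>.138)&(r<.16)]
        s=least_squares(lambda x:np.hypot(*(Q[:,:2]-x).T)-.1485,c,loss="soft_l1",f_scale=.002); c=s.x
    a=np.degrees(np.arctan2(*(Q[:,:2]-c).T[::-1]))
    print(n,"axis",c,len(Q),np.hypot(*(Q[:,:2]-c).T).mean(),np.histogram(a,8,(-180,180))[0],"z",np.median(Q[:,2]))
    H=sel(P,c,.045,.073,.085); m=H[:,:2].mean(0); w,V=np.linalg.eigh(np.cov((H[:,:2]-m).T)); print("handle",m,len(H),np.sqrt(w*12),np.degrees(np.arctan2(V[1,1],V[0,1])),np.median(H[:,2]))
    S=sel(P,[.612,-.336],.045,.008,.06)
    for lo,hi in((.007,.014),(.028,.045)):
        q=S[(S[:,2]>lo)&(S[:,2]<hi)]; print("sock",lo,len(q),q.mean(0),q.min(0),q.max(0)) if len(q) else 0
    F=P[(P[:,2]>.2)&(P[:,2]<.24)&(P[:,0]>.55)]
    print("frame",len(F),np.median(F[:,2]),F.min(0),F.max(0))
    # front edge of the rail: min x per y bin
    e=[]
    for y in np.arange(-.14,.25,.02):
        q=F[(abs(F[:,1]-y)<.006)&(F[:,2]>.215)]
        if len(q): e.append((y,np.percentile(q[:,0],2)))
    e=np.array(e); print(e.T)
    k=np.polyfit(e[:,0],e[:,1],1); print("edge",k)
    print("pointer/pawl")
    W=P[(abs(np.hypot(*(P[:,:2]-c).T)-.173)<.012)&(P[:,2]>.022)&(P[:,2]<.036)]; A=np.degrees(np.arctan2(*(W[:,:2]-c).T[::-1])); h=np.histogram(A,36,(-180,180))[0]; print([(int(-180+10*i),int(x)) for i,x in enumerate(h) if x>2])
E
```

```text
top axis [0.5579 0.0416] 352 0.14714118468223508 [48 42 45 27 37 63 46 44] z 0.04129703272366836
handle [0.5581 0.0421] 87 [0.013 0.057] -152.58496306715008 0.07625867716459078
sock 0.007 74 [ 0.6064 -0.3308  0.0102] [ 0.5822 -0.3575  0.0082] [ 0.6479 -0.2937  0.0137]
sock 0.028 51 [ 0.6071 -0.3352  0.0333] [ 0.596  -0.3454  0.0286] [ 0.6171 -0.3243  0.0393]
frame 8906 0.22432154795989678 [ 0.6396 -0.1735  0.2   ] [1.0092 0.242  0.2305]
[[-0.14   -0.12   -0.1    -0.08   -0.06   -0.04   -0.02    0.      0.02
   0.04    0.06    0.08    0.1     0.12    0.14    0.16    0.18    0.2
   0.22    0.24  ]
 [ 0.6439  0.6422  0.6434  0.6438  0.6453  0.6462  0.6476  0.6484  0.6496
   0.6498  0.6511  0.6526  0.6535  0.6547  0.6556  0.657   0.6574  0.6624
   0.6626  0.6605]]
edge [0.0535 0.6487]
pointer/pawl
[(140, 37), (150, 18)]
scene axis [0.5618 0.0405] 333 0.14733165610470178 [46 42 43 38 47 33 23 61] z 0.04043298971436926
handle [nan nan] 0 [nan nan] nan nan
sock 0.007 85 [ 0.6173 -0.3378  0.0099] [ 0.5709 -0.3651  0.008 ] [ 0.6552 -0.2947  0.0133]
sock 0.028 58 [ 0.6128 -0.3372  0.0334] [ 0.
[... 155 characters left out ...]
-0.08   -0.06   -0.04   -0.02    0.      0.02
   0.04    0.06    0.08    0.1     0.12    0.14    0.16    0.18    0.2
   0.22    0.24  ]
 [ 0.6574  0.6488  0.6521  0.6532  0.6533  0.6534  0.6542  0.6549  0.6562
   0.6579  0.6587  0.6587  0.6594  0.6612  0.6617  0.6618  0.6696  0.6775
   0.6714  0.6678]]
edge [0.0535 0.6568]
pointer/pawl
[(-10, 46), (0, 12), (140, 22), (150, 11)]<stdin>:13: RuntimeWarning: Mean of empty slice.
  ret = um.true_divide(
  avg = a.mean(axis, **keepdims_kw)
<stdin>:13: RuntimeWarning: Degrees of freedom <= 0 for slice
  c *= np.true_divide(1, fact)
  c *= np.true_divide(1, fact)
  return _methods._mean(a, axis=axis, dtype=dtype,
  ret = ret.dtype.type(ret / rcount)
```

>>> servo_tool --deltas "1 -15 -9 0 0 0 0; 1 -32 -19.2 0 0 0 0; 1 -34 -20.5 0 0 0 0; 1 -34 -20.5 0 0 0 0; 1 -34 -20.5 0 0 0 0; 1 -34 -20.5 0 0 0 0; 1 -34 -20.5 0 0 0 0; 1 -34 -20.5 0 0 0 0"

```text
time_s: 2.67
position: [0.382, 0.2752, 0.2316]
tool_rot: [[-0.928, 0.372, 0.001], [0.372, 0.928, 0.0], [-0.0, 0.0, -1.0]]
ft_force: [0.9, 0.4, -0.3]
grip_width: 0.0853
gripper_force: 0.0
```

>>> servo_tool --deltas "1 -34 -20.5 0 0 0 0; 1 -34 -20.5 0 0 0 0; 1 -34 -20.5 0 0 0 0; 1 -34 -20.5 0 0 0 0; 1 -34 -20.5 0 0 0 0; 1 -34 -20.5 0 0 0 0; 1 -34 -20.5 0 0 0 0; 1 -16 -9 0 0 0 0"

```text
time_s: 3.33
position: [0.5624, 0.0371, 0.2309]
tool_rot: [[-0.927, 0.374, 0.0], [0.374, 0.927, -0.001], [-0.001, -0.001, -1.0]]
ft_force: [-0.4, 0.5, 0.6]
grip_width: 0.0856
gripper_force: 0.0
```

>>> servo_tool --deltas "1 0 0 0 0 0 0.12; 1 0 0 5 0 0 0.12; 1 0 0 5 0 0 0.12; 1 0 0 5 0 0 0.12; 1 0 0 5 0 0 0.12; 1 0 0 5 0 0 0.12; 1 0 0 5 0 0 0.12; 1 0 0 5 0 0 0.12"

```text
time_s: 4.0
position: [0.5604, 0.041, 0.1961]
tool_rot: [[-0.222, 0.975, -0.0], [0.975, 0.222, 0.0], [0.0, -0.0, -1.0]]
ft_force: [-0.2, 0.5, -0.5]
grip_width: 0.0858
gripper_force: 0.0
```

>>> servo_tool --deltas "1 0 0 5 0 0 0.12; 1 0 0 5 0 0 0.12; 1 0 0 5 0 0 0.12; 1 0 0 5 0 0 0.12; 1 0 0 5 0 0 0.12; 1 0 0 5 0 0 0.12; 1 0 0 5 0 0 0.12; 1 0 0 5 0 0 0.12"

```text
time_s: 4.67
position: [0.5604, 0.0409, 0.1561]
tool_rot: [[0.671, 0.741, 0.0], [0.741, -0.671, -0.0], [0.0, 0.0, -1.0]]
ft_force: [-0.2, -0.4, 0.2]
grip_width: 0.0853
gripper_force: 0.0
```

>>> servo_tool --deltas "1 0 0 5 0 0 0.12; 1 0 0 5 0 0 0.12; 1 0 0 0 0 0 0.12; 1 0 0 0 0 0 0"

```text
time_s: 5.0
position: [0.5603, 0.041, 0.1461]
tool_rot: [[0.889, 0.459, -0.001], [0.459, -0.889, 0.0], [-0.0, -0.0, -1.0]]
ft_force: [-0.5, -0.7, -1.1]
grip_width: 0.0855
gripper_force: 0.0
```

>>> servo_tool --deltas "1 0 0 25 0 0 0; 1 0 0 30 0 0 0; 1 0 0 25 0 0 0; 1 0 0 12 0 0 0; 1 0 0 4 0 0 0; 0.4 0 0 0 0 0 0; 0.3 0 0 0 0 0 0; 0.2 0 0 0 0 0 0" --newtons 40

```text
time_s: 5.67
position: [0.5611, 0.0409, 0.0516]
tool_rot: [[0.886, 0.463, 0.002], [0.463, -0.886, -0.0], [0.002, 0.001, -1.0]]
ft_force: [0.5, -0.3, -0.1]
grip_width: 0.0512
gripper_force: 0.0
```

>>> servo_tool --deltas "0 0 0 0 0 0 0; 0 0 0 0 0 0 0; 0 0 0 0 0 0 0; 0 0 0 0 0 0 0; 0 0 0 0 0 0 0; 0 0 0 0 0 0 0" --newtons 60

```text
time_s: 6.17
position: [0.5607, 0.0407, 0.0511]
tool_rot: [[0.886, 0.463, 0.001], [0.463, -0.886, -0.001], [0.001, 0.001, -1.0]]
ft_force: [-1.3, -1.6, 5.5]
grip_width: 0.0129
gripper_force: 59.2
```

>>> servo_tool --deltas "0 0 0 0 0 0 -0.02; 0 0 0 0 0 0 -0.04; 0 0 0 0 0 0 -0.05; 0 0 0 0 0 0 -0.06; 0 0 0 0 0 0 -0.06; 0 0 0 0 0 0 -0.06; 0 0 0 0 0 0 -0.06; 0 0 0 0 0 0 -0.06" --newtons 90

```text
time_s: 6.83
position: [0.5604, 0.041, 0.0511]
tool_rot: [[0.627, 0.779, 0.001], [0.779, -0.627, 0.0], [0.001, 0.001, -1.0]]
ft_force: [-2.8, 0.6, 7.9]
grip_width: 0.0123
gripper_force: 89.0
```

>>> servo_tool --deltas "0 0 0 0 0 0 -0.06; 0 0 0 0 0 0 -0.06; 0 0 0 0 0 0 -0.06; 0 0 0 0 0 0 -0.06; 0 0 0 0 0 0 -0.06; 0 0 0 0 0 0 -0.06; 0 0 0 0 0 0 -0.06; 0 0 0 0 0 0 -0.06"

```text
time_s: 7.5
position: [0.56, 0.0412, 0.0512]
tool_rot: [[0.196, 0.981, -0.0], [0.981, -0.196, 0.0], [0.0, -0.0, -1.0]]
ft_force: [-5.2, 1.6, 8.6]
grip_width: 0.0122
gripper_force: 89.3
```

>>> servo_tool --deltas "0 0 0 0 0 0 -0.05; 0 0 0 0 0 0 -0.04; 0 0 0 0 0 0 -0.035; 0 0 0 0 0 0 -0.02; 0 0 0 0 0 0 0; 0 0 0 0 0 0 0"

```text
time_s: 8.0
position: [0.5598, 0.0412, 0.0511]
tool_rot: [[0.053, 0.999, -0.001], [0.999, -0.053, -0.0], [-0.0, -0.001, -1.0]]
ft_force: [-4.5, 0.3, 8.6]
grip_width: 0.0124
gripper_force: 89.8
```

```bash
cat >> h.py <<'E'
from scipy.spatial.transform import Rotation as Ro
def lean(phi,th):
    f,t=np.radians([phi,th]); z=np.array([np.sin(t)*np.cos(f),np.sin(t)*np.sin(f),-np.cos(t)]); y=np.array([-np.sin(f),np.cos(f),0])
    return np.stack([np.cross(y,z),y,z],1)
def plan(p0,R0,p1,R1,vmax=32,wmax=.11,n=None):
    """constant tool-frame row, repeated n times, from pose 0 to pose 1"""
    w=Ro.from_matrix(R0.T@R1).as_rotvec(); d=R0.T@(np.array(p1)-p0)*1000
    n=n or int(max(np.ceil(np.linalg.norm(d)/vmax),np.ceil(np.abs(w).max()/wmax),1))
    A=sum(Ro.from_rotvec(w*k/n).as_matrix() for k in range(n)); v=np.linalg.solve(A,d)
    P=[p0+R0@sum((Ro.from_rotvec(w*j/n).as_matrix()@v for j in range(k)),np.zeros(3))/1000 for k in range(n+1)]
    print(n,"rows of",np.round(v,1),np.round(w/n,4),"mid",np.round(P[n//2],3))
E
python3 - <<'E'
from h import *
np.set_printoptions(precision=3,suppress=True)
for n in("top","scene"):
    P,C=cloud(dict(np.load(n+"_p.npz")))
    q=P[(P[:,0]>.38)&(P[:,0]<.6)&(P[:,1]>-.55)&(P[:,1]<-.27)&(P[:,2]>.012)]
    for lo in np.arange(.01,.09,.02):
        k=q[(q[:,2]>=lo)&(q[:,2]<lo+.02)]
        if len(k): print(n,round(lo,2),len(k),k.min(0)[:2],k.max(0)[:2])
o=env.observe();p,R=o["position"],o["tool_rot"]; up=p+[0,0,.17]
phi,th=-50,40; T=lean(phi,th); L=T[:,2]*[1,1,0]/np.sin(np.radians(th))
S=np.array([.610,-.336,.004]); G=S+L*.005+[0,0,.0155]
print("goal",G); A=G+[0,0,.09]
W=np.array([.52,-.20,.24])
plan(up,R,W,T); plan(W,T,A,T); plan(A,T,G,T)
E
```

```text
top 0.01 312 [ 0.398 -0.484] [ 0.6   -0.328]
top 0.03 125 [ 0.403 -0.479] [ 0.599 -0.331]
top 0.05 21 [ 0.479 -0.387] [ 0.514 -0.357]
top 0.07 9 [ 0.488 -0.379] [ 0.496 -0.37 ]
scene 0.01 376 [ 0.403 -0.485] [ 0.596 -0.351]
scene 0.03 100 [ 0.406 -0.478] [ 0.527 -0.354]
scene 0.05 19 [ 0.487 -0.391] [ 0.519 -0.357]
scene 0.07 10 [ 0.493 -0.384] [ 0.502 -0.373]
goal [ 0.613 -0.34   0.019]
8 rows of [-28.4 -13.    5.8] [-0.033 -0.083 -0.09 ] mid [ 0.518 -0.077  0.211]
7 rows of [-6.3 -2.6 29.6] [0. 0. 0.] mid [ 0.56  -0.26   0.184]
3 rows of [19.3  0.  23. ] [0. 0. 0.] mid [ 0.613 -0.34   0.08 ]
```

>>> servo_tool --deltas "0.3 0 0 0 0 0 0; 0.8 0 0 0 0 0 0; 1 0 0 0 0 0 0; 1 0 0 0 0 0 0; 1 0 0 -15 0 0 0; 1 0 0 -30 0 0 0; 1 0 0 -35 0 0 0; 1 0 0 -35 0 0 0"

```text
time_s: 8.67
position: [0.56, 0.0409, 0.1663]
tool_rot: [[0.055, 0.998, -0.001], [0.998, -0.055, 0.0], [0.0, -0.001, -1.0]]
ft_force: [0.8, -0.3, 0.3]
grip_width: 0.0852
gripper_force: 0.0
```

>>> servo_tool --deltas "1 0 0 -35 0 0 0; 1 0 0 -20 0 0 0; 1 0 0 0 0 0 0"

```text
time_s: 8.92
position: [0.5619, 0.0408, 0.2251]
tool_rot: [[0.055, 0.998, 0.009], [0.998, -0.055, -0.001], [-0.001, 0.009, -1.0]]
ft_force: [-0.3, 0.6, 0.1]
grip_width: 0.0854
gripper_force: 0.0
```

>>> servo_tool --deltas "0.65 -25.2 -11.6 5.2 -0.029 -0.074 -0.08; 0.65 -25.2 -11.6 5.2 -0.029 -0.074 -0.08; 0.65 -25.2 -11.6 5.2 -0.029 -0.074 -0.08; 0.65 -25.2 -11.6 5.2 -0.029 -0.074 -0.08; 0.65 -25.2 -11.6 5.2 -0.029 -0.074 -0.08; 0.65 -25.2 -11.6 5.2 -0.029 -0.074 -0.08; 0.65 -25.2 -11.6 5.2 -0.029 -0.074 -0.08; 0.65 -25.2 -11.6 5.2 -0.029 -0.074 -0.08"

```text
time_s: 9.58
position: [0.5163, -0.1745, 0.229]
tool_rot: [[-0.46, 0.814, 0.355], [0.667, 0.581, -0.467], [-0.586, 0.022, -0.81]]
ft_force: [0.2, -0.7, 0.5]
grip_width: 0.0559
gripper_force: 0.0
```

>>> servo_tool --deltas "0.65 -25.2 -11.6 5.2 -0.029 -0.074 -0.08; 0.65 0 0 0 0 0 0"

```text
time_s: 9.75
position: [0.5199, -0.2024, 0.2398]
tool_rot: [[-0.492, 0.767, 0.412], [0.584, 0.642, -0.497], [-0.646, -0.004, -0.764]]
ft_force: [0.0, -0.0, -0.6]
grip_width: 0.0557
gripper_force: 0.0
```

Run:
```python
from h import *
np.set_printoptions(precision=4,suppress=True)
o=env.observe();p,R=o["position"],o["tool_rot"]; print(o["q"],p)
T=lean(-50,40); L=T[:,2]*[1,1,0]/np.sin(np.radians(40)); G=np.array([.610,-.336,.004])+L*.005+[0,0,.0155]; A=G+[0,0,.07]
plan(p,R,A,T); plan(A,T,G,T)
p=env.get_image("top"); save(p,"top1"); P,C=cloud(p); c=np.array([.56,.041])
H=sel(P,c,.045,.073,.085); m=H[:,:2].mean(0); w,V=np.linalg.eigh(np.cov((H[:,:2]-m).T)); print("handle",m,len(H),np.degrees(np.arctan2(V[1,1],V[0,1])))
i=cv2.imread("pics/top1.png")[60:300,110:430]; cv2.imwrite("pics/top1b.png",cv2.resize(i,(800,600),interpolation=cv2.INTER_CUBIC))
```

```text
[-26.4319  11.9306  98.5395 -27.1751  34.9065 -48.8364] [ 0.5199 -0.2024  0.2398]
7 rows of [-4.2 -2.4 31.6] [-0.0005  0.0005  0.0003] mid [ 0.56  -0.261  0.175]
3 rows of [15.   0.  17.9] [0. 0. 0.] mid [ 0.613 -0.34   0.066]
handle [0.5577 0.0415] 93 88.40691629822211
```

View pics/top1b.png

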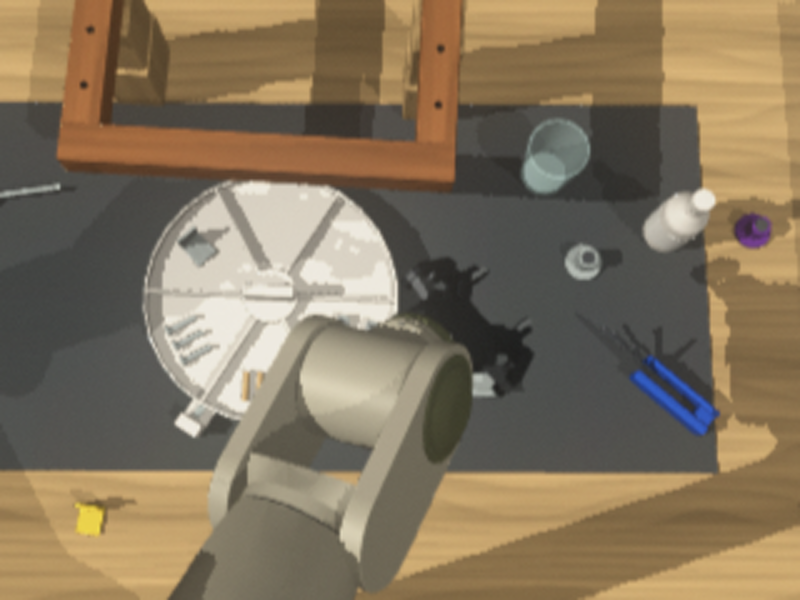

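The bracket is now at crop (200,245), an empty bay is under the rail at (280,215), and the socket is still at (583,262). Now the approach to the socket.

>>> servo_tool --deltas "0.65 -3.5 -2 26 0 0 0; 0.65 -4.5 -2.6 34 0 0 0; 0.65 -4.5 -2.6 34 0 0 0; 0.65 -4.5 -2.6 34 0 0 0; 0.65 -4.5 -2.6 34 0 0 0; 0.65 -4.5 -2.6 34 0 0 0; 0.65 -3.5 0 25 0 0 0; 0.65 0 0 0 0 0 0"

```text
time_s: 10.47
position: [0.615, -0.3371, 0.0847]
tool_rot: [[-0.493, 0.769, 0.407], [0.591, 0.639, -0.492], [-0.639, -0.002, -0.77]]
ft_force: [-1.2, 1.5, -0.5]
grip_width: 0.0555
gripper_force: 0.0
```

Run:
```python
from h import *
np.set_printoptions(precision=4,suppress=True)
o=env.observe();p,R=o["position"],o["tool_rot"]; print(o["q"],p,R)
T=lean(-50,40); L=T[:,2]*[1,1,0]/np.sin(np.radians(40)); G=np.array([.610,-.336,.004])+L*.005+[0,0,.0155]
plan(p,R,G,T,n=3)
s=env.get_image("scene"); i=np.ascontiguousarray(s["img"][:,:,::-1]); P,C=cloud(s)
for h,cl in((.034,(0,255,0)),(.01,(0,0,255))):
    u=proj(s,[.61,-.336,h]); cv2.circle(i,(int(round(u[0]*1)),int(round(u[1]))),0,cl,-1)
cv2.imwrite("pics/s2.png",cv2.resize(i[240:345,100:240],(800,600),interpolation=cv2.INTER_NEAREST))
```

```text
[-34.6952  35.3429  89.5988 -31.8277  19.1521 -47.5784] [ 0.615  -0.3371  0.0847] [[-0.4928  0.7691  0.4069]
 [ 0.591   0.6391 -0.4922]
 [-0.6386 -0.0021 -0.7695]]
3 rows of [13.7 -1.  16.9] [-0.0015 -0.0018 -0.0008] mid [ 0.614 -0.338  0.063]
```

View pics/s2.png

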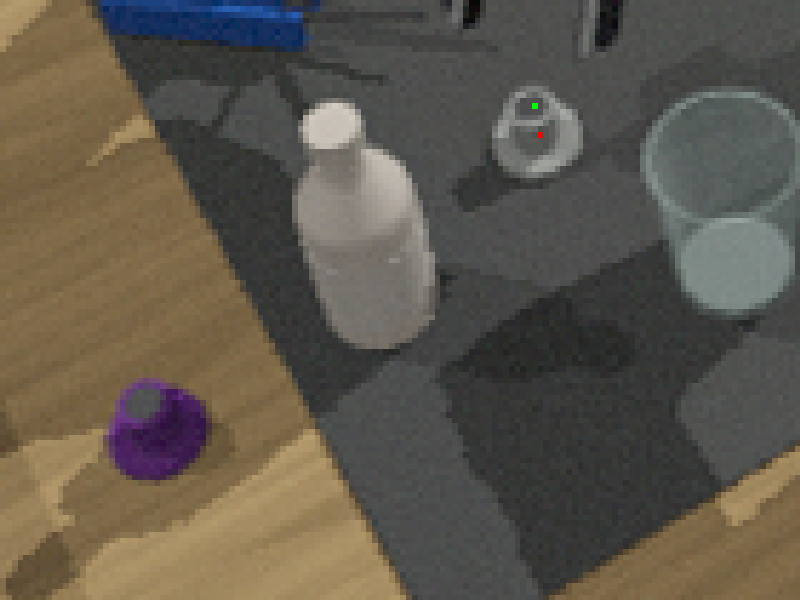

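The gripper is above (fingers at the top, around (465,10) and (600,20)), and my estimated dots fall on the boss top at (533,105). Joint 5 is down to 19°, so I'll lean 35° instead of 40°.

Run:
```python
from h import *
np.set_printoptions(precision=4,suppress=True)
o=env.observe();p,R=o["position"],o["tool_rot"]
T=lean(-50,35); L=T[:,2]*[1,1,0]/np.sin(np.radians(35)); G=np.array([.610,-.336,.004])+L*.005+[0,0,.0155]
A=G+[0,0,.06]; plan(p,R,A,T,n=2); plan(A,T,G,T,n=4)
```

```text
2 rows of [ 1.4 -1.8  3.4] [-0.0019  0.0416 -0.001 ] mid [ 0.614 -0.338  0.083]
4 rows of [ 8.6  0.  12.3] [0. 0. 0.] mid [ 0.613 -0.34   0.05 ]
```

>>> servo_tool --deltas "0.65 1.4 -1.8 3.4 -0.002 0.042 -0.001; 0.65 1.4 -1.8 3.4 -0.002 0.042 -0.001; 0.65 8.6 0 12.3 0 0 0; 0.65 8.6 0 12.3 0 0 0; 0.65 8.6 0 12.3 0 0 0; 0.65 5.5 0 8 0 0 0; 0.65 0 0 0 0 0 0; 0.65 0 0 0 0 0 0"

```text
time_s: 11.18
position: [0.6137, -0.3392, 0.0286]
tool_rot: [[-0.526, 0.765, 0.372], [0.625, 0.645, -0.44], [-0.577, 0.001, -0.817]]
ft_force: [0.1, 1.3, 0.6]
grip_width: 0.0556
gripper_force: 0.0
```

Run:
```python
from h import *
np.set_printoptions(precision=4,suppress=True)
o=env.observe();p,R=o["position"],o["tool_rot"]; print(o["q"],p,o["ft_force"])
T=lean(-50,35); L=T[:,2]*[1,1,0]/np.sin(np.radians(35)); G=np.array([.610,-.336,.004])+L*.005+[0,0,.0155]
print(G);plan(p,R,G,T,n=1)
```

```text
[-35.5598  40.1302  89.1301 -26.9722  18.2349 -52.4049] [ 0.6137 -0.3392  0.0286] [0.1401 1.3458 0.5592]
[ 0.6132 -0.3398  0.0195]
1 rows of [ 5.1 -0.8  7.5] [0.0019 0.0038 0.0014] mid [ 0.614 -0.339  0.029]
```

>>> servo_tool --deltas "0.65 4.5 -0.8 7 0.002 0.004 0.001; 0.65 0.5 0 0.5 0 0 0; 0.5 0 0 0 0 0 0; 0.4 0 0 0 0 0 0; 0.3 0 0 0 0 0 0; 0.2 0 0 0 0 0 0; 0 0 0 0 0 0 0; 0 0 0 0 0 0 0" --newtons 40

```text
time_s: 11.85
position: [0.6133, -0.3411, 0.0197]
tool_rot: [[-0.526, 0.766, 0.369], [0.627, 0.643, -0.44], [-0.574, -0.0, -0.819]]
ft_force: [-1.8, 1.8, 4.7]
grip_width: 0.022
gripper_force: 39.3
```

>>> servo_tool --deltas "0 0 0 0 0 0 0; 0 0 0 0 0 0 0; 0 0 0 0 0 0 0"

```text
time_s: 12.1
position: [0.6133, -0.3411, 0.0197]
tool_rot: [[-0.526, 0.766, 0.369], [0.627, 0.643, -0.44], [-0.575, -0.0, -0.818]]
ft_force: [-2.0, 1.7, 5.6]
grip_width: 0.0223
gripper_force: 39.4
```

Run:
```python
from h import *
np.set_printoptions(precision=4,suppress=True)
o=env.observe();p,R=o["position"],o["tool_rot"]
T=lean(-3,35); ax=np.array([.560,.041,0]); u=np.array([np.cos(np.radians(-3)),np.sin(np.radians(-3)),0])
A=p+[0,0,.13]; W=np.array([.52,-.15,.19])
tc=lambda r,b: ax+u*(r+.006)+[0,0,b+.0157]
B,C,D=tc(.065,.10),tc(.102,.055),tc(.102,.031)
print(B,C,D)
plan(p,R,A,R); plan(A,R,W,T); plan(W,T,B,T); plan(B,T,C,T); plan(C,T,D,T)
```

```text
[0.6309 0.0373 0.1157] [0.6679 0.0353 0.0707] [0.6679 0.0353 0.0467]
5 rows of [-14.9  -0.  -21.3] [0. 0. 0.] mid [ 0.613 -0.341  0.072]
7 rows of [ 17.9  17.5 -19.6] [-0.0673  0.0001 -0.0959] mid [ 0.593 -0.25   0.167]
8 rows of [-5.  24.1 14.8] [0. 0. 0.] mid [ 0.575 -0.056  0.153]
2 rows of [-2.2  0.  29. ] [0. 0. 0.] mid [0.649 0.036 0.093]
1 rows of [13.8  0.  19.7] [0. 0. 0.] mid [0.668 0.035 0.071]
```

>>> servo_tool --deltas "0 -3 0 -4 0 0 0; 0 -6 0 -9 0 0 0; 0 -11 0 -16 0 0 0; 0 -15 0 -21 0 0 0; 0 -16 0 -23 0 0 0; 0 -14 0 -20 0 0 0; 0 -8 0 -11 0 0 0; 0 0 0 0 0 0 0" --newtons 50

```text
time_s: 12.77
position: [0.6143, -0.3416, 0.1501]
tool_rot: [[-0.524, 0.766, 0.373], [0.625, 0.643, -0.442], [-0.578, 0.001, -0.816]]
ft_force: [0.6, -0.5, 0.3]
grip_width: 0.0217
gripper_force: 49.0
```

>>> servo_tool --deltas "0 15.7 15.3 -17.2 -0.059 0 -0.084; 0 15.7 15.3 -17.2 -0.059 0 -0.084; 0 15.7 15.3 -17.2 -0.059 0 -0.084; 0 15.7 15.3 -17.2 -0.059 0 -0.084; 0 15.7 15.3 -17.2 -0.059 0 -0.084; 0 15.7 15.3 -17.2 -0.059 0 -0.084; 0 15.7 15.3 -17.2 -0.059 0 -0.084; 0 15.7 15.3 -17.2 -0.059 0 -0.084"

```text
time_s: 13.43
position: [0.5209, -0.1528, 0.1845]
tool_rot: [[-0.818, 0.069, 0.57], [0.058, 0.998, -0.038], [-0.572, 0.002, -0.821]]
ft_force: [-0.9, -0.2, -0.6]
grip_width: 0.0221
gripper_force: 49.1
```

>>> servo_tool --deltas "0 0 0 0 0 0 0; 0 0 0 0 0 0 0"

```text
time_s: 13.6
position: [0.5213, -0.1546, 0.185]
tool_rot: [[-0.818, 0.076, 0.57], [0.064, 0.997, -0.042], [-0.572, 0.002, -0.82]]
ft_force: [0.6, -0.1, -0.2]
grip_width: 0.0221
gripper_force: 49.1
```

Run:
```python
from h import *
np.set_printoptions(precision=4,suppress=True)
o=env.observe();p,R=o["position"],o["tool_rot"];print(o["q"],p,o["grip_width"])
T=lean(-3,35); ax=np.array([.560,.041,0]); u=np.array([np.cos(np.radians(-3)),np.sin(np.radians(-3)),0])
tc=lambda r,b: ax+u*(r+.006)+[0,0,b+.0157]
B=tc(.065,.10); plan(p,R,B,T,n=9)
p=env.get_image("scene"); save(p,"s3"); i=cv2.imread("pics/s3.png")[110:335,140:440]; cv2.imwrite("pics/s3b.png",cv2.resize(i,(800,600),interpolation=cv2.INTER_CUBIC))
```

```text
[ -38.0249   13.2476  104.9729   32.5277   36.2261 -145.817 ] [ 0.5213 -0.1546  0.185 ] 0.022117531438598688
9 rows of [-4.4 22.1 12.5] [-0.0014 -0.0003 -0.0023] mid [ 0.571 -0.07   0.154]
```

View pics/s3b.png

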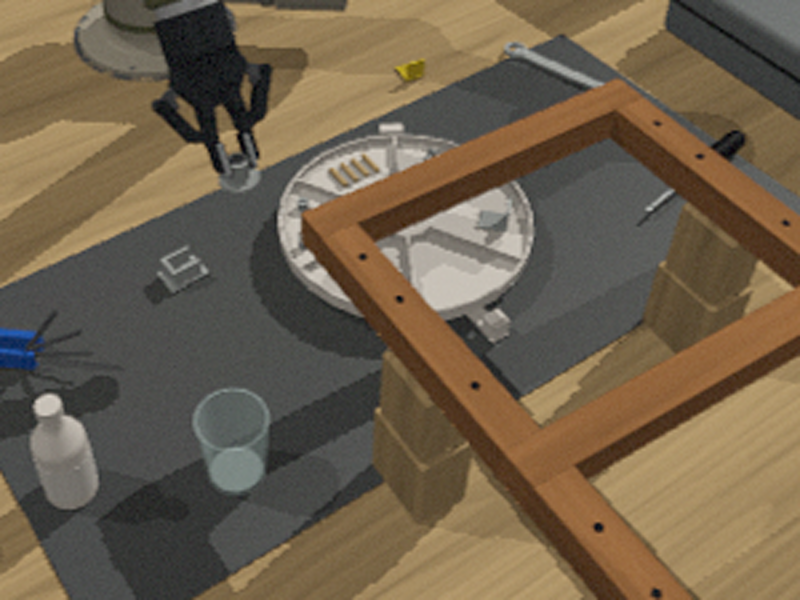

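The socket is held upright in the fingers at (238,175), the empty bay is in front of the pointer at (430,270), and the frame is untouched. I'll move in above the bay.

>>> servo_tool --deltas "0 -2.5 12 7 -0.001 0 -0.002; 0 -4.4 22 12.5 -0.001 0 -0.002; 0 -4.4 22 12.5 -0.001 0 -0.002; 0 -4.4 22 12.5 -0.001 0 -0.002; 0 -4.4 22 12.5 -0.001 0 -0.002; 0 -4.4 22 12.5 -0.001 0 -0.002; 0 -4.4 22 12.5 -0.001 0 -0.002; 0 -4.4 22 12.5 -0.001 0 -0.002"

```text
time_s: 14.32
position: [0.6155, 0.0069, 0.1258]
tool_rot: [[-0.819, 0.058, 0.571], [0.047, 0.998, -0.034], [-0.572, -0.001, -0.82]]
ft_force: [-0.3, -0.5, -0.7]
grip_width: 0.0215
gripper_force: 49.1
```

>>> servo_tool --deltas "0 -4.4 22 12.5 -0.001 0 -0.002; 0 -2 10 5.5 -0.001 0 -0.002; 0 0 0 0 0 0 0; 0 0 0 0 0 0 0"

```text
time_s: 14.65
position: [0.6319, 0.0371, 0.115]
tool_rot: [[-0.819, 0.052, 0.571], [0.041, 0.999, -0.031], [-0.572, -0.002, -0.82]]
ft_force: [-0.4, 0.1, -0.6]
grip_width: 0.0221
gripper_force: 49.1
```

Run:
```python
from h import *
np.set_printoptions(precision=4,suppress=True)
o=env.observe();p,R=o["position"],o["tool_rot"];print(o["q"],p,o["grip_width"])
T=lean(-3,35); ax=np.array([.560,.041,0]); u=np.array([np.cos(np.radians(-3)),np.sin(np.radians(-3)),0])
tc=lambda r,b: ax+u*(r+.006)+[0,0,b+.0157]
B,C,D=tc(.065,.10),tc(.102,.055),tc(.102,.031); print(B)
plan(p,R,C,T,n=3); plan(C,T,D,T,n=2)
```

```text
[  -8.6359   26.7497   97.7329    8.7904   20.9937 -102.9373] [0.6319 0.0371 0.115 ] 0.02206974250713239
[0.6309 0.0373 0.1157]
3 rows of [-1.4  0.  19. ] [-0.0005 -0.0007  0.0005] mid [0.644 0.037 0.1  ]
2 rows of [6.9 0.  9.8] [0. 0. 0.] mid [0.668 0.035 0.059]
```

>>> servo_tool --deltas "0 -1.4 0 12 0 0 0; 0 -1.4 0 19 0 0 0; 0 -1.4 0 17 0 0 0; 0 0 0 9 0 0 0; 0 0 0 0 0 0 0; 0 4 0 5.7 0 0 0; 0 4 0 5.7 0 0 0; 0 0 0 0 0 0 0"

```text
time_s: 15.32
position: [0.6666, 0.0346, 0.0566]
tool_rot: [[-0.82, 0.053, 0.57], [0.042, 0.999, -0.032], [-0.571, -0.002, -0.821]]
ft_force: [-0.6, 0.7, -2.2]
grip_width: 0.0219
gripper_force: 49.1
```

Run:
```python
from h import *
np.set_printoptions(precision=4,suppress=True)
o=env.observe();p,R=o["position"],o["tool_rot"];print(o["q"],p,o["grip_width"],o["ft_force"])
T=lean(-3,35); ax=np.array([.560,.041,0]); u=np.array([np.cos(np.radians(-3)),np.sin(np.radians(-3)),0])
tc=lambda r,b: ax+u*(r+.006)+[0,0,b+.0157]
plan(p,R,tc(.102,.031),T,n=2)
```

```text
[  -8.3101   34.6279   95.2871   10.901    15.6396 -104.9319] [0.6666 0.0346 0.0566] 0.02189358189224705 [-0.6222  0.6862 -2.1715]
2 rows of [2.3 0.4 4.4] [-0.0009 -0.0016  0.0005] mid [0.667 0.035 0.052]
```

>>> servo_tool --deltas "0 2.5 0 4.1 0 0 0; 0 2.2 0 3.5 0 0 0; 0 0.6 0 0.8 0 0 0; 0 0 0 0 0 0 0; 0 0 0 0 0 0 0"

```text
time_s: 15.73
position: [0.6681, 0.0347, 0.048]
tool_rot: [[-0.819, 0.052, 0.572], [0.041, 0.999, -0.032], [-0.573, -0.002, -0.82]]
ft_force: [-0.7, 0.2, -0.7]
grip_width: 0.0221
gripper_force: 49.1
```

>>> servo_tool --deltas "0 0.6 0 0.8 0 0 0; 0 0 0 0 0 0 0; 0 0 0 0 0 0 0"

```text
time_s: 15.98
position: [0.668, 0.0346, 0.047]
tool_rot: [[-0.819, 0.052, 0.572], [0.041, 0.999, -0.032], [-0.573, -0.002, -0.82]]
ft_force: [-0.3, -0.1, -1.0]
grip_width: 0.0217
gripper_force: 49.1
```

>>> servo_tool --deltas "0 0.4 0 0.6 0 0 0; 0 0 0 0 0 0 0; 0 0 0 0 0 0 0"

```text
time_s: 16.23
position: [0.668, 0.0346, 0.0462]
tool_rot: [[-0.819, 0.052, 0.572], [0.041, 0.999, -0.032], [-0.573, -0.002, -0.82]]
ft_force: [0.4, -0.2, -0.5]
grip_width: 0.0216
gripper_force: 49.1
```

>>> servo_tool --deltas "0 0.3 0 0.4 0 0 0; 0 0 0 0 0 0 0; 0 0 0 0 0 0 0"

```text
time_s: 16.48
position: [0.668, 0.0346, 0.0457]
tool_rot: [[-0.819, 0.052, 0.572], [0.041, 0.999, -0.032], [-0.573, -0.002, -0.82]]
ft_force: [-0.0, 0.1, -0.2]
grip_width: 0.0222
gripper_force: 49.3
```

>>> servo_tool --deltas "0 0.4 0 0.5 0 0 0; 0 0 0 0 0 0 0; 0 0 0 0 0 0 0"

```text
time_s: 16.73
position: [0.6681, 0.0346, 0.0457]
tool_rot: [[-0.818, 0.052, 0.573], [0.041, 0.999, -0.032], [-0.574, -0.003, -0.819]]
ft_force: [-2.9, 0.1, 5.7]
grip_width: 0.0218
gripper_force: 49.8
```

>>> servo_tool --deltas "0.25 0 0 0 0 0 0; 0.3 0 0 0 0 0 0; 0.35 0 0 0 0 0 0; 0.4 0 0 0 0 0 0; 0.5 0 0 0 0 0 0; 0.5 0 0 0 0 0 0; 0.5 0 0 0 0 0 0"

```text
time_s: 17.32
position: [0.668, 0.0346, 0.0449]
tool_rot: [[-0.819, 0.052, 0.572], [0.041, 0.999, -0.032], [-0.573, -0.002, -0.82]]
ft_force: [-0.3, 0.0, -0.1]
grip_width: 0.0427
gripper_force: 0.0
```

>>> servo_tool --deltas "0.5 0 0 -8 0 0 0; 0.5 0 0 -15 0 0 0; 0.5 0 0 -25 0 0 0; 0.5 0 0 -30 0 0 0; 0.5 0 0 -35 0 0 0; 0.5 0 0 -35 0 0 0; 0.5 0 0 -30 0 0 0; 0.5 0 0 0 0 0 0"

```text
time_s: 17.98
position: [0.5649, 0.0407, 0.1963]
tool_rot: [[-0.815, 0.052, 0.578], [0.04, 0.999, -0.033], [-0.579, -0.003, -0.816]]
ft_force: [0.4, -0.0, 0.8]
grip_width: 0.0424
gripper_force: 0.0
```

Run:
```python
from h import *
np.set_printoptions(precision=4,suppress=True)
o=env.observe();p,R=o["position"],o["tool_rot"];print(o["q"],p)
a=np.radians(-3); y=np.array([np.cos(a),np.sin(a),0]); z=np.array([0,0,-1.]); T=np.stack([np.cross(y,z),y,z],1)
V=np.array([.50,.04,.20]); plan(p,R,V,T,wmax=.1); plan(V,T,np.array([.56,.041,.146]),T)
p=env.get_image("scene"); save(p,"s4"); i=cv2.imread("pics/s4.png")[130:280,220:420]; cv2.imwrite("pics/s4b.png",cv2.resize(i,(800,600),interpolation=cv2.INTER_CUBIC))
P,C=cloud(p); S=sel(P,[.662,.0355],.05,.033,.075); q=S[S[:,2]>.054]; print(len(q),q.mean(0),q.min(0),q.max(0))
```

```text
[  -9.5548   14.0807  101.5907    7.4645   29.3399 -101.9988] [0.5649 0.0407 0.1963]
16 rows of [ 2.9 -3.2 -1.5] [0.0301 0.0304 0.0949] mid [0.532 0.028 0.194]
3 rows of [ 1.4 20.  18. ] [0. 0. 0.] mid [0.52  0.04  0.182]
45 [0.6647 0.0342 0.0591] [0.6527 0.0234 0.054 ] [0.6772 0.0472 0.0645]
```

View pics/s4b.png

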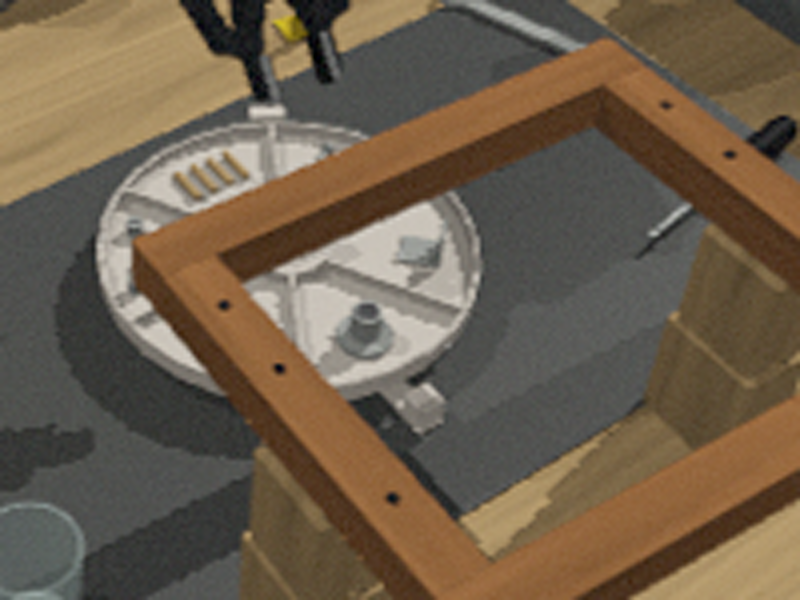

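The socket stands flat in the bay at the pointer (365,330), and the bracket is in its own bay at (418,250). Now back to the handle.

>>> servo_tool --deltas "0.7 2.9 -3.2 -1.5 0.03 0.03 0.095; 0.7 2.9 -3.2 -1.5 0.03 0.03 0.095; 0.7 2.9 -3.2 -1.5 0.03 0.03 0.095; 0.7 2.9 -3.2 -1.5 0.03 0.03 0.095; 0.7 2.9 -3.2 -1.5 0.03 0.03 0.095; 0.7 2.9 -3.2 -1.5 0.03 0.03 0.095; 0.7 2.9 -3.2 -1.5 0.03 0.03 0.095; 0.7 2.9 -3.2 -1.5 0.03 0.03 0.095"

```text
time_s: 18.7
position: [0.5329, 0.027, 0.1879]
tool_rot: [[-0.607, 0.742, 0.286], [0.738, 0.659, -0.145], [-0.296, 0.123, -0.947]]
ft_force: [-0.2, 0.6, 0.7]
grip_width: 0.0597
gripper_force: 0.0
```

>>> servo_tool --deltas "0.7 2.9 -3.2 -1.5 0.03 0.03 0.095; 0.7 2.9 -3.2 -1.5 0.03 0.03 0.095; 0.7 2.9 -3.2 -1.5 0.03 0.03 0.095; 0.7 2.9 -3.2 -1.5 0.03 0.03 0.095; 0.7 2.9 -3.2 -1.5 0.03 0.03 0.095; 0.7 2.9 -3.2 -1.5 0.03 0.03 0.095; 0.7 2.9 -3.2 -1.5 0.03 0.03 0.095; 0.7 2.9 -3.2 -1.5 0.03 0.03 0.095"

```text
time_s: 19.37
position: [0.5003, 0.0399, 0.1937]
tool_rot: [[0.06, 0.998, -0.006], [0.998, -0.06, 0.0], [-0.0, -0.006, -1.0]]
ft_force: [-0.7, 0.5, -0.1]
grip_width: 0.0602
gripper_force: 0.0
```

>>> servo_tool --deltas "0.7 0 0 0 0 0 0; 0.7 0 0 0 0 0 0"

```text
time_s: 19.53
position: [0.5006, 0.0395, 0.1937]
tool_rot: [[0.053, 0.999, -0.003], [0.999, -0.053, -0.002], [-0.002, -0.003, -1.0]]
ft_force: [0.1, -0.1, -1.3]
grip_width: 0.0597
gripper_force: 0.0
```

Run:
```python
from h import *
np.set_printoptions(precision=4,suppress=True)
o=env.observe();p,R=o["position"],o["tool_rot"];print(o["q"],p)
a=np.radians(-3); y=np.array([np.cos(a),np.sin(a),0]); z=np.array([0,0,-1.]); T=np.stack([np.cross(y,z),y,z],1)
plan(p,R,np.array([.56,.041,.146]),T,n=5)
```

```text
[-8.9489 18.9944 85.3519 -0.1459 75.8265 -5.8898] [0.5006 0.0395 0.1937]
5 rows of [ 0.9 11.9  9.5] [-0.0007  0.0004 -0.0001] mid [0.524 0.04  0.175]
```

>>> servo_tool --deltas "0.8 0.9 11.9 9.5 0 0 0; 0.8 0.9 11.9 9.5 0 0 0; 0.8 0.9 11.9 9.5 0 0 0; 0.8 0.9 11.9 9.5 0 0 0; 0.8 0.9 11.9 9.5 0 0 0; 0.8 0 0 0 0 0 0; 0.8 0 0 20 0 0 0; 0.8 0 0 30 0 0 0"

```text
time_s: 20.2
position: [0.5609, 0.0408, 0.0985]
tool_rot: [[0.052, 0.999, 0.003], [0.999, -0.052, -0.003], [-0.003, 0.003, -1.0]]
ft_force: [1.2, 0.0, -0.2]
grip_width: 0.0683
gripper_force: 0.0
```

>>> servo_tool --deltas "0.8 0 0 25 0 0 0; 0.8 0 0 15 0 0 0; 0.8 0 0 5 0 0 0; 0.4 0 0 0 0 0 0; 0.3 0 0 0 0 0 0; 0.2 0 0 0 0 0 0; 0 0 0 0 0 0 0; 0 0 0 0 0 0 0" --newtons 40

```text
time_s: 20.87
position: [0.5598, 0.0407, 0.0532]
tool_rot: [[0.054, 0.999, -0.002], [0.999, -0.054, -0.002], [-0.002, -0.002, -1.0]]
ft_force: [-1.6, 1.4, 1.7]
grip_width: 0.0131
gripper_force: 39.0
```

>>> servo_tool --deltas "0 0 0 0 0 0 0; 0 0 0 0 0 0 0; 0 0 0 0 0 0 0; 0 0 0 0 0 0 0" --newtons 90

```text
time_s: 21.2
position: [0.5598, 0.0408, 0.0533]
tool_rot: [[0.054, 0.999, -0.001], [0.999, -0.054, -0.002], [-0.002, -0.001, -1.0]]
ft_force: [-3.1, -0.2, 5.5]
grip_width: 0.0119
gripper_force: 87.9
```

>>> servo_tool --deltas "0 0 0 0 0 0 -0.015; 0 0 0 0 0 0 -0.03; 0 0 0 0 0 0 -0.04; 0 0 0 0 0 0 -0.04; 0 0 0 0 0 0 -0.04; 0 0 0 0 0 0 -0.04; 0 0 0 0 0 0 -0.04; 0 0 0 0 0 0 -0.04"

```text
time_s: 21.87
position: [0.5597, 0.0407, 0.0533]
tool_rot: [[-0.23, 0.973, -0.002], [0.973, 0.23, -0.002], [-0.001, -0.002, -1.0]]
ft_force: [-2.9, 0.9, 7.5]
grip_width: 0.0121
gripper_force: 88.9
```

>>> servo_tool --deltas "0 0 0 0 0 0 -0.04; 0 0 0 0 0 0 -0.04; 0 0 0 0 0 0 -0.04; 0 0 0 0 0 0 -0.04; 0 0 0 0 0 0 -0.04; 0 0 0 0 0 0 -0.04; 0 0 0 0 0 0 -0.04; 0 0 0 0 0 0 -0.04"

```text
time_s: 22.53
position: [0.5595, 0.0407, 0.0533]
tool_rot: [[-0.524, 0.851, -0.002], [0.851, 0.524, -0.002], [-0.0, -0.003, -1.0]]
ft_force: [-5.2, 0.2, 8.0]
grip_width: 0.012
gripper_force: 89.0
```

>>> servo_tool --deltas "0 0 0 0 0 0 -0.04; 0 0 0 0 0 0 -0.04; 0 0 0 0 0 0 -0.04; 0 0 0 0 0 0 -0.04; 0 0 0 0 0 0 -0.04; 0 0 0 0 0 0 -0.04; 0 0 0 0 0 0 -0.04; 0 0 0 0 0 0 -0.04"

```text
time_s: 23.2
position: [0.5594, 0.0406, 0.0533]
tool_rot: [[-0.766, 0.643, -0.002], [0.643, 0.766, -0.002], [0.001, -0.003, -1.0]]
ft_force: [-5.9, -1.8, 8.4]
grip_width: 0.0121
gripper_force: 89.0
```

>>> servo_tool --deltas "0 0 0 0 0 0 -0.04; 0 0 0 0 0 0 -0.03; 0 0 0 0 0 0 -0.025; 0 0 0 0 0 0 -0.012; 0 0 0 0 0 0 0; 0 0 0 0 0 0 0; 0 0 0 0 0 0 0"

```text
time_s: 23.78
position: [0.5593, 0.0405, 0.0533]
tool_rot: [[-0.83, 0.558, -0.003], [0.558, 0.83, -0.003], [0.001, -0.004, -1.0]]
ft_force: [-5.2, -1.3, 8.7]
grip_width: 0.0125
gripper_force: 89.8
```

>>> servo_tool --deltas "0.2 0 0 0 0 0 0; 0.4 0 0 0 0 0 0; 0.7 0 0 0 0 0 0; 0.8 0 0 0 0 0 0; 0.8 0 0 -15 0 0 0; 0.8 0 0 -30 0 0 0; 0.8 0 0 -35 0 0 0; 0.8 0 0 -35 0 0 0"

```text
time_s: 24.45
position: [0.5596, 0.041, 0.168]
tool_rot: [[-0.829, 0.56, -0.004], [0.56, 0.829, -0.001], [0.003, -0.003, -1.0]]
ft_force: [0.4, -0.5, 0.0]
grip_width: 0.0681
gripper_force: 0.0
```

>>> servo_tool --deltas "0.8 12 -8 -25 0 0 0; 0.8 25 -17 -10 0 0 0; 0.8 30 -20 0 0 0 0; 0.8 30 -20 0 0 0 0; 0.8 30 -20 0 0 0 0; 0.8 15 -10 0 0 0 0; 0.8 0 0 0 0 0 0; 0.8 0 0 0 0 0 0"

```text
time_s: 25.12
position: [0.3892, 0.0417, 0.2029]
tool_rot: [[-0.829, 0.56, -0.001], [0.56, 0.829, -0.002], [0.0, -0.002, -1.0]]
ft_force: [0.9, -0.4, -0.5]
grip_width: 0.0683
gripper_force: 0.0
```

Run:
```python
from h import *
np.set_printoptions(precision=4,suppress=True)
p=env.get_image("top"); save(p,"t5"); P,C=cloud(p); c=np.array([.56,.041])
H=sel(P,c,.045,.073,.085); m=H[:,:2].mean(0); w,V=np.linalg.eigh(np.cov((H[:,:2]-m).T)); print("handle",m,len(H),np.degrees(np.arctan2(V[1,1],V[0,1])))
a=cv2.resize(p["img"][60:300,110:430],(640,480))[:,:,::-1]
cv2.imwrite("pics/t5b.png",a)
s=env.get_image("scene"); cv2.imwrite("pics/s5b.png",cv2.resize(s["img"][130:280,220:420,::-1],(800,600),interpolation=cv2.INTER_CUBIC))
o=env.observe(); print(o["position"],o["time_s"])
```

```text
handle [0.5583 0.0412] 92 147.5679637426812
[0.3903 0.0416 0.2026] 25.2167
```

View pics/t5b.png

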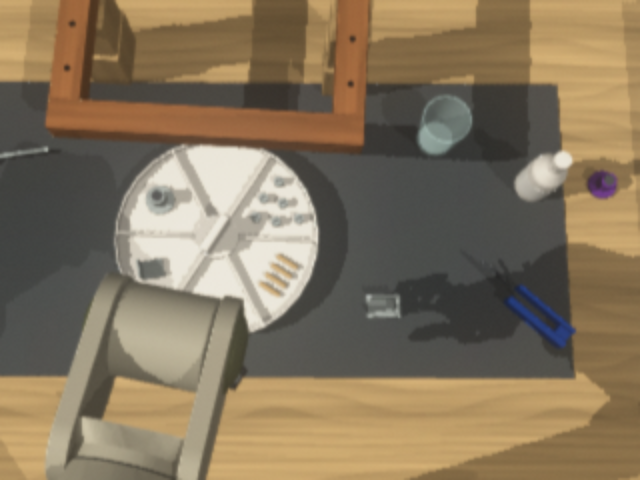

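View pics/s5b.png

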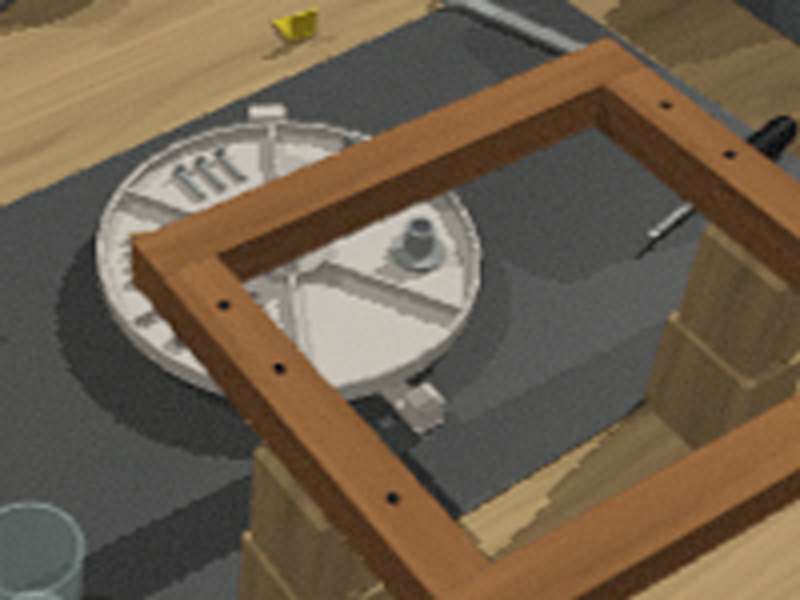

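The handle has turned 120.2° in all. The socket stands flat at (418,245) in the scene view, the bracket is in its bay at (152,268) in the top view, and the next empty bay is at the pointer. I'll hand the job in.

```bash
python3 -c "
from rig import env; print(env.close_job())"
```

```text
the job is handed in; nothing more can be done
None
```

The job is handed in at about 25 s: the table was turned two stops counter-clockwise, the socket stands flat in its bay, the bracket is in its own, and the next empty bay is at the pointer; the verdict was not shown.

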